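# Close the sample pots, each with the lid that fits

## Robot

A 6-joint arm with a two-finger parallel gripper is mounted at the origin on the work surface. World frame = base frame: x ahead of the robot, y to its left, z up, the work surface at z = 0. Lengths are in mm, angles in rad, forces in N, time in s.
With the tool pointing down it reaches from about 350 to 925 mm from the base axis. Payload 6.4 kg.
Tool frame: the origin (TCP) lies at the very end of the fingers, on their centre line; the grasp point (between the pads) lies behind it (manip.grasp_offset is the z of the grasp point in the tool frame, in mm); z points along the fingers, y is the line along which they close (so a half turn about z gives the same grasp; the last joint's range is limited). The gripper opens to 94 mm and grips with 3 to 60 N. Pads are 16 mm wide; open, the fingers measure 119 mm over their backs; the gripper's body (75 mm by 177 mm) begins 78 mm behind the grasp point.
Start: joints at [1.039, 0.245, 1.558, -0, 1.339, -0.174], TCP at [227.637, 608.847, 205.455] pointing down, gripper open.
Joint ranges: [-3.13, 3.13], [-1.02, 2.26], [0.13, 2.54], [-0.95, 4.09], [0.21, 2.88], [-2.74, 2.74]. Speed limits (rad/s): [2.57, 2.57, 3.14, 3.14, 3.14, 3.14].

## Interface

Orientations are given as a 3x3 rotation matrix whose columns are the frame's x, y, z axes.
In Python, from cell import manip, vision gives the robot as it stands. The module is installed in compiled form; this text tells all that it offers.
- The arm moves only by the tool play_rows, never from a script. Its argument "rows" is a list of rows, each a list of 7 numbers: the shift along the tool's x, y, z in cm, then the turn, a rotation vector about the tool's x, y, z in rad, then the opening, from -1 (shut) to 1 (fully open). In form: [[tx, ty, tz, wx, wy, wz, claw], ...]. A call has 1 to 10 rows; each row is the pose to reach, as a shift and turn from the pose commanded when the call began, along the tool's axes at that moment; what a row does not reach only later rows make up. A row lasts 1/10 s, in which the tool goes at most 50 mm and 8.59 degrees, less where a joint would pass 70% of its speed; a pose out of reach is approached as far as the arm can. A call with a gripper value outside its range is refused whole. The fingers move at their own pace and stop on an object; "newtons" is the grip in N (left out, the last holds). Time passes only in rows, so rows that repeat a pose let the fingers close. It gives the time, the measured TCP pose, the force, the opening and the grip force at its end, in the units of the state.
- manip.state(): the state, without advancing time (a new reading comes with each control period).
- vision.get_image(name): name is "scene" or "top" or "wrist"; returns (picture, depth): 420x560x3 uint8, red, green, blue; 420x560 float32, mm along the optical axis (not along the pixel's ray), 0 where there is no reading.
- vision.calibration(name): a dict with "camera_matrix" (3x3 intrinsics, pixels), "R" (3x3) and "t" (3): a world point X has camera coordinates R X + t; the wrist camera has in their place "mount" (4x4, takes a point from camera to tool coordinates, whose origin is the TCP and whose axes are the flange's). Camera axes: x right, y down, z forward; pixel columns grow to the right and rows downward; lengths in mm; the calibration is good to about 2 mm. A picture is of the moment at which its call begins: read the wrist's pose just before it. calibration takes no time and is no camera call.
- manip.hand_in(): hands the job in; it is judged then, once.
The state is a dict: "time": time; "joint_positions": joint angles; "joint_vel": joint speeds; "tau": joint torques, N m; "eef_pos": TCP position; "orientation": TCP orientation; "contact_force": force on the tool from outside, world axes, zero at the start; "torque": the same for the moment, N m; "grip_width": opening from 0.0 (shut) to 1.0 (fully open); "finger_force": force on a finger pad.
Only numpy, scipy, OpenCV 4.12 (cv2) and the standard library are available. Lean on these libraries where they do the work, as an engineer would, in place of code of your own. Each camera call takes 0.05 s, during which the arm holds its last target. There are 200 camera calls.

## Task

Three sample pots of slightly different neck sizes stand open in the rack, and their three lids lie on the bench; the lids look alike and only their bores differ. Find by trial which lid fits which pot and close all three pots, each lid level and fully down on the rim, then let go. Leave the sorting tray, the brush and the dish where they are.

Things in the scene. Friction and masses are not known exactly. Their poses are not given: they have to be found in the camera images.
- lid_a: One of three loose black lids, alike outside: skirt 66 mm diameter, 27 mm high, open below (bore 22 mm deep); round upright knob on top, 26 mm diameter, 27 to 61 mm above the origin. 0.08 to 0.16 kg. Bores are 47, 53 and 59 mm; which lid has which is hidden (letters do not follow size) and found by trying. Starts open side down on the bench. Origin: centre of its underside; z up.
- lid_b: One of three loose black lids, alike outside: skirt 66 mm diameter, 27 mm high, open below (bore 22 mm deep); round upright knob on top, 26 mm diameter, 27 to 61 mm above the origin. 0.08 to 0.16 kg. Bores are 47, 53 and 59 mm; which lid has which is hidden (letters do not follow size) and found by trying. Starts open side down on the bench. Origin: centre of its underside; z up.
- lid_c: One of three loose black lids, alike outside: skirt 66 mm diameter, 27 mm high, open below (bore 22 mm deep); round upright knob on top, 26 mm diameter, 27 to 61 mm above the origin. 0.08 to 0.16 kg. Bores are 47, 53 and 59 mm; which lid has which is hidden (letters do not follow size) and found by trying. Starts open side down on the bench. Origin: centre of its underside; z up.
- pot_small: Open white pot fixed in the rack, 85 mm tall, body 72 mm diameter; neck 44 mm diameter from 60 to 85 mm up, its top 4 mm tapered in by 2 mm. The 47 mm lid slides over it until its inside rests on the rim: lid origin 63 mm above the pot's. Smaller lids stop 20 to 22 mm higher; larger ones go down but are loose. Origin: centre of its underside, 18 mm above the bench.
- pot_medium: Open white pot fixed in the rack, 85 mm tall, body 72 mm diameter; neck 50 mm diameter from 60 to 85 mm up, its top 4 mm tapered in by 2 mm. The 53 mm lid slides over it until its inside rests on the rim: lid origin 63 mm above the pot's. Smaller lids stop 20 to 22 mm higher; larger ones go down but are loose. Origin: centre of its underside, 18 mm above the bench.
- pot_large: Open white pot fixed in the rack, 85 mm tall, body 72 mm diameter; neck 56 mm diameter from 60 to 85 mm up, its top 4 mm tapered in by 2 mm. The 59 mm lid slides over it until its inside rests on the rim: lid origin 63 mm above the pot's. Smaller lids stop 20 to 22 mm higher; larger ones go down but are loose. Origin: centre of its underside, 18 mm above the bench.
- rack: Fixed plywood rack that holds the pots in a row, 100 x 340 mm, 48 mm high, long side along its y axis; the pots stand on its 18 mm floor at -100, 0 and +100 mm along its y axis, in any order. Origin: centre of its underside.
- sorting_tray: Bystander: loose wooden sorting tray with eight compartments, 110 x 200 x 35 mm. Origin: centre of its underside.
- brush: Bystander: loose cleaning brush, 180 mm long, lying along its x axis on the bench.
- dish: Bystander: loose white dish, 90 mm diameter, 20 mm high. Origin: centre of its underside.
Things that resemble listed ones, but are neither listed nor needed, are in the scene too. What is shaped like the lid_c but turquoise or yellow is not meant.

How it is judged (in metres and radians):
On the way, in this order (a step that is already met when the one before it is completed fails the run):
1. one pot is closed with a lid fully down ((((horizontal distance between lid_a and pot_small below 0.003 m and z of lid_a in the frame of pot_small between 0.055 and 0.0655 m and angle between lid_a's own z axis and vertical below 0.07 rad) or (horizontal distance between lid_b and pot_small below 0.003 m and z of lid_b in the frame of pot_small between 0.055 and 0.0655 m and angle between lid_b's own z axis and vertical below 0.07 rad) or (horizontal distance between lid_c and pot_small below 0.003 m and z of lid_c in the frame of pot_small between 0.055 and 0.0655 m and angle between lid_c's own z axis and vertical below 0.07 rad)) or ((horizontal distance between lid_a and pot_medium below 0.003 m and z of lid_a in the frame of pot_medium between 0.055 and 0.0655 m and angle between lid_a's own z axis and vertical below 0.07 rad) or (horizontal distance between lid_b and pot_medium below 0.003 m and z of lid_b in the frame of pot_medium between 0.055 and 0.0655 m and angle between lid_b's own z axis and vertical below 0.07 rad) or (horizontal distance between lid_c and pot_medium below 0.003 m and z of lid_c in the frame of pot_medium between 0.055 and 0.0655 m and angle between lid_c's own z axis and vertical below 0.07 rad)) or ((horizontal distance between lid_a and pot_large below 0.003 m and z of lid_a in the frame of pot_large between 0.055 and 0.0655 m and angle between lid_a's own z axis and vertical below 0.07 rad) or (horizontal distance between lid_b and pot_large below 0.003 m and z of lid_b in the frame of pot_large between 0.055 and 0.0655 m and angle between lid_b's own z axis and vertical below 0.07 rad) or (horizontal distance between lid_c and pot_large below 0.003 m and z of lid_c in the frame of pot_large between 0.055 and 0.0655 m and angle between lid_c's own z axis and vertical below 0.07 rad)))), for 0.2 s.
2. two pots are closed with lids fully down (((((horizontal distance between lid_a and pot_small below 0.003 m and z of lid_a in the frame of pot_small between 0.055 and 0.0655 m and angle between lid_a's own z axis and vertical below 0.07 rad) or (horizontal distance between lid_b and pot_small below 0.003 m and z of lid_b in the frame of pot_small between 0.055 and 0.0655 m and angle between lid_b's own z axis and vertical below 0.07 rad) or (horizontal distance between lid_c and pot_small below 0.003 m and z of lid_c in the frame of pot_small between 0.055 and 0.0655 m and angle between lid_c's own z axis and vertical below 0.07 rad)) and ((horizontal distance between lid_a and pot_medium below 0.003 m and z of lid_a in the frame of pot_medium between 0.055 and 0.0655 m and angle between lid_a's own z axis and vertical below 0.07 rad) or (horizontal distance between lid_b and pot_medium below 0.003 m and z of lid_b in the frame of pot_medium between 0.055 and 0.0655 m and angle between lid_b's own z axis and vertical below 0.07 rad) or (horizontal distance between lid_c and pot_medium below 0.003 m and z of lid_c in the frame of pot_medium between 0.055 and 0.0655 m and angle between lid_c's own z axis and vertical below 0.07 rad))) or (((horizontal distance between lid_a and pot_small below 0.003 m and z of lid_a in the frame of pot_small between 0.055 and 0.0655 m and angle between lid_a's own z axis and vertical below 0.07 rad) or (horizontal distance between lid_b and pot_small below 0.003 m and z of lid_b in the frame of pot_small between 0.055 and 0.0655 m and angle between lid_b's own z axis and vertical below 0.07 rad) or (horizontal distance between lid_c and pot_small below 0.003 m and z of lid_c in the frame of pot_small between 0.055 and 0.0655 m and angle between lid_c's own z axis and vertical below 0.07 rad)) and ((horizontal distance between lid_a and pot_large below 0.003 m and z of lid_a in the frame of pot_large between 0.055 and 0.0655 m and angle between lid_a's own z axis and vertical below 0.07 rad) or (horizontal distance between lid_b and pot_large below 0.003 m and z of lid_b in the frame of pot_large between 0.055 and 0.0655 m and angle between lid_b's own z axis and vertical below 0.07 rad) or (horizontal distance between lid_c and pot_large below 0.003 m and z of lid_c in the frame of pot_large between 0.055 and 0.0655 m and angle between lid_c's own z axis and vertical below 0.07 rad))) or (((horizontal distance between lid_a and pot_medium below 0.003 m and z of lid_a in the frame of pot_medium between 0.055 and 0.0655 m and angle between lid_a's own z axis and vertical below 0.07 rad) or (horizontal distance between lid_b and pot_medium below 0.003 m and z of lid_b in the frame of pot_medium between 0.055 and 0.0655 m and angle between lid_b's own z axis and vertical below 0.07 rad) or (horizontal distance between lid_c and pot_medium below 0.003 m and z of lid_c in the frame of pot_medium between 0.055 and 0.0655 m and angle between lid_c's own z axis and vertical below 0.07 rad)) and ((horizontal distance between lid_a and pot_large below 0.003 m and z of lid_a in the frame of pot_large between 0.055 and 0.0655 m and angle between lid_a's own z axis and vertical below 0.07 rad) or (horizontal distance between lid_b and pot_large below 0.003 m and z of lid_b in the frame of pot_large between 0.055 and 0.0655 m and angle between lid_b's own z axis and vertical below 0.07 rad) or (horizontal distance between lid_c and pot_large below 0.003 m and z of lid_c in the frame of pot_large between 0.055 and 0.0655 m and angle between lid_c's own z axis and vertical below 0.07 rad))))), for 0.2 s.
At the end, for the whole second after the job is handed in: Each of the three pots carries a lid, centred within 3 mm, level within 4 degrees and seated within 2.5 mm of fully down (only the matching lids can do this on all three), all lids at rest and released (((horizontal distance between lid_a and pot_small below 0.003 m and z of lid_a in the frame of pot_small between 0.055 and 0.0655 m and angle between lid_a's own z axis and vertical below 0.07 rad) or (horizontal distance between lid_b and pot_small below 0.003 m and z of lid_b in the frame of pot_small between 0.055 and 0.0655 m and angle between lid_b's own z axis and vertical below 0.07 rad) or (horizontal distance between lid_c and pot_small below 0.003 m and z of lid_c in the frame of pot_small between 0.055 and 0.0655 m and angle between lid_c's own z axis and vertical below 0.07 rad)) and ((horizontal distance between lid_a and pot_medium below 0.003 m and z of lid_a in the frame of pot_medium between 0.055 and 0.0655 m and angle between lid_a's own z axis and vertical below 0.07 rad) or (horizontal distance between lid_b and pot_medium below 0.003 m and z of lid_b in the frame of pot_medium between 0.055 and 0.0655 m and angle between lid_b's own z axis and vertical below 0.07 rad) or (horizontal distance between lid_c and pot_medium below 0.003 m and z of lid_c in the frame of pot_medium between 0.055 and 0.0655 m and angle between lid_c's own z axis and vertical below 0.07 rad)) and ((horizontal distance between lid_a and pot_large below 0.003 m and z of lid_a in the frame of pot_large between 0.055 and 0.0655 m and angle between lid_a's own z axis and vertical below 0.07 rad) or (horizontal distance between lid_b and pot_large below 0.003 m and z of lid_b in the frame of pot_large between 0.055 and 0.0655 m and angle between lid_b's own z axis and vertical below 0.07 rad) or (horizontal distance between lid_c and pot_large below 0.003 m and z of lid_c in the frame of pot_large between 0.055 and 0.0655 m and angle between lid_c's own z axis and vertical below 0.07 rad)) and linear speed of each of lid_a, lid_b, lid_c below 0.02 m/s); the robot touches nothing.
It fails at once if the sorting tray is moved by more than 30 mm (distance of sorting_tray from where it was at the start of the episode above 0.03 m).
It fails at once if the brush is moved by more than 30 mm (distance of brush from where it was at the start of the episode above 0.03 m).
It fails at once if the dish is moved by more than 30 mm (distance of dish from where it was at the start of the episode above 0.03 m).
It also fails if it takes over 72 s, if anything falls off the work surface, if the arm or the gripper's body presses on something with over 40 N, if the wrist force passes 120 N, or if a joint passes its speed limit or range.

## Working session

There is one attempt and no reset: what is moved stays moved. The work goes in short steps, Python scripts to look and compute and a tool call to move; the robot and the scene stay as the last step left them, time stands still between calls to the robot, and variables do not carry over. Pictures are saved under pics/ and viewed, at most 10 in all, crops included, and the job is handed in when it is done.

Besides the shell and the picture viewer there is one more tool, called in YAML: its name, and indented under it one key for each argument. play_rows: Moves the arm, as the interface text tells. Its arguments: {"type":"object","properties":{"rows":{"type":"array"},"newtons":{"type":"number"}},"required":["rows"]}

```bash
mkdir -p pics
python3 - <<'E'
from cell import manip, vision
import cv2, numpy as np
s=manip.state();print(s['eef_pos'],s['orientation'],manip.grasp_offset,s['grip_width'])
for n in ['scene','top']:
    p,d=vision.get_image(n);np.savez('%s.npz'%n,p=p,d=d);cv2.imwrite('pics/%s0.png'%n,p[:,:,::-1])
    print({k:np.round(v,3).tolist() for k,v in vision.calibration(n).items()})
print(vision.calibration('wrist'))
E
```

```text
[227.33220821 608.30610133 204.36649157] [[-9.36652251e-01  3.50259366e-01 -9.68196645e-04]
 [ 3.50260549e-01  9.36650862e-01 -1.64627909e-03]
 [ 3.30237552e-04 -1.88111210e-03 -9.99998176e-01]] -18.8 1.0032731491106313
{'camera_matrix': [[449.009, 0.0, 276.131], [0.0, 449.009, 208.191], [0.0, 0.0, 1.0]], 'R': [[-0.236, 0.972, 0.006], [0.609, 0.152, -0.778], [-0.757, -0.18, -0.628]], 't': [212.043, -309.839, 1482.496]}
{'camera_matrix': [[379.068, 0.0, 281.941], [0.0, 379.068, 210.592], [0.0, 0.0, 1.0]], 'R': [[0.006, -0.999, -0.035], [-0.996, -0.003, -0.09], [0.089, 0.036, -0.995]], 't': [-69.153, 578.812, 1013.626]}
{'camera_matrix': array([[316.71374107,   0.        , 279.26305135],
       [  0.        , 316.71374107, 217.49465209],
       [  0.        ,   0.        ,   1.        ]]), 'mount': array([[-3.75997793e-04, -9.68607423e-01, -2.48595091e-01,
         7.01196533e+01],
       [ 9.99999881e-01, -4.41631974e-04,  2.08251337e-04,
        -4.66424217e-02],
       [-3.11501332e-04, -2.48594983e-01,  9.68607473e-01,
        -1.80785747e+02],
       [ 0.00000000e+00,  0.00000000e+00,  0.00000000e+00,
         1.00000000e+00]])}
```

View pics/top0.png

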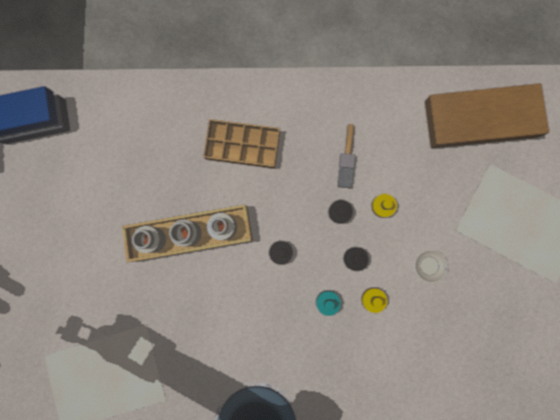

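View pics/scene0.png

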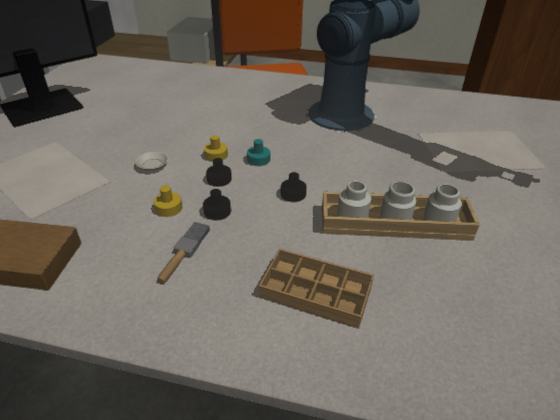

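Black lids in the top view are at (281,252), (341,211) and (356,258). The look-alikes are yellow at (385,205) and (375,300), and turquoise at (329,303). The pots are at (146,239), (183,233) and (221,226), the tray at (243,143), the brush at (347,155) and the dish at (432,265). I choose the black ones and measure them next.

```bash
cat > h.py <<'E'
import numpy as np, cv2
from cell import vision, manip
def cloud(name,d,state=None):
    c=vision.calibration(name);K=c['camera_matrix'];v,u=np.mgrid[:d.shape[0],:d.shape[1]]
    P=np.stack([(u-K[0,2])/K[0,0]*d,(v-K[1,2])/K[1,1]*d,d],-1)
    if name=='wrist':
        M=np.array(c['mount']);P=P@M[:3,:3].T+M[:3,3]
        R=np.array(state['orientation']);return P@R.T+np.array(state['eef_pos'])
    return (P-np.array(c['t']))@np.array(c['R'])
def circ(X):
    A=np.c_[2*X[:,:2],np.ones(len(X))];s=np.linalg.lstsq(A,(X[:,:2]**2).sum(1),rcond=None)[0]
    return s[:2],np.sqrt(s[2]+s[:2]@s[:2])
def box(m):
    return cv2.minEnclosingCircle(m[:,:2].astype(np.float32))
E
python3 - <<'E'
from h import *
for n,LP,PP in [('top',[(281,252),(341,211),(356,258)],[(146,239),(183,233),(221,226)]),('scene',[(293,188),(217,205),(219,173)],[(444,195),(401,192),(357,190)])]:
    f=np.load(n+'.npz');p,d=f['p'],f['d'];X=cloud(n,d);g=p.max(-1)
    print(n,'bench z',np.median(X[300:320,180:200,2]) if n=='top' else np.median(X[250:270,60:80,2]))
    for u,v in LP:
        w=X[v-24:v+24,u-24:u+24].reshape(-1,3);k=w[(w[:,2]>50)&(w[:,2]<75)];s=w[(w[:,2]>15)&(w[:,2]<40)]
        print((u,v),'knob',len(k),k.mean(0).round(1),box(k) if len(k) else '','skirt',len(s),box(s))
    for u,v in PP:
        w=X[v-26:v+26,u-17:u+17].reshape(-1,3);k=w[(w[:,2]>96)&(w[:,2]<115)]
        print((u,v),'rim',len(k),k.mean(0).round(1),box(k))
f=np.load('top.npz');c=f['p'][130:330,90:410,::-1];cv2.imwrite('pics/crop.png',cv2.resize(c,(800,500),interpolation=cv2.INTER_CUBIC))
E
```

```text
top bench z 0.8277289201541171
(281, 252) knob 77 [465.9 -61.7  61.7] ((465.62408447265625, -61.51200866699219), 12.666083335876465) skirt 383 ((466.1432189941406, -61.55451202392578), 32.84235763549805)
(341, 211) knob 77 [ 578.3 -223.8   62.2] ((578.5789794921875, -223.98196411132812), 13.00298023223877) skirt 392 ((596.9259033203125, -232.002685546875), 52.61949157714844)
(356, 258) knob 80 [ 450.7 -264.2   61.9] ((450.5835266113281, -264.8158874511719), 12.49696159362793) skirt 395 ((450.705078125, -264.7456970214844), 32.848609924316406)
(146, 239) rim 125 [498.  287.6 102.4] ((498.7867736816406, 290.0044250488281), 24.65216064453125)
(183, 233) rim 137 [515.4 190.  102.8] ((516.419921875, 192.27943420410156), 27.981958389282227)
(221, 226) rim 101 [532.9  92.  102.9] ((533.7404174804688, 94.07617950439453), 21.77159881591797)
scene bench z 4.114317349159379
(293, 188) knob 83 [470.1 -59.6  57.9] ((465.8982849121094, -61.02642059326172), 14.287206649780273) skirt 355 ((468.0986633300781, -58.83586120605469), 35.42842483520508)
(217, 205) knob 95 [ 582.4 -221.9   58.3] ((579.5009155273438, -222.3477020263672), 13.853141784667969) skirt 492 ((569.6846313476562, -243.2084197998047), 96.07820892333984)
(219, 173) knob 155 [ 518.8 -241.8   59. ] ((514.6907958984375, -245.11517333984375), 81.5915298461914) skirt 493 ((450.3591613769531, -276.66229248046875), 114.09062194824219)
(444, 195) rim 158 [503.8 291.6 100.3] ((498.72991943359375, 290.85589599609375), 26.826244354248047)
(401, 192) rim 173 [521.4 193.4 100.3] ((517.4976196289062, 193.9145050048828), 28.806970596313477)
(357, 190) rim 131 [537.9  95.2 100.5] ((535.9087524414062, 94.82770538330078), 22.21114158630371)
```

View pics/crop.png

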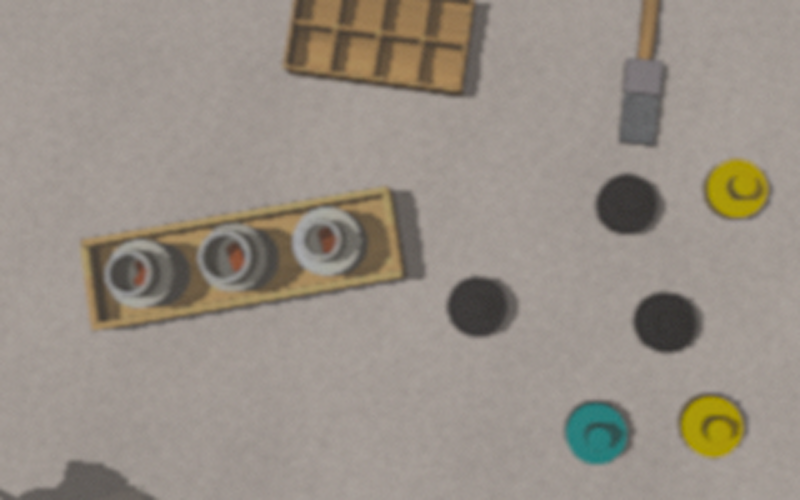

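The crop confirms three plain black lids and the three pots. Rim radii give the left pot as medium (498.8, 290), the middle as large (516.4, 192.3) and the right as small (533.7, 94.1). I go above lid 1.

play_rows:
  rows:
    - [-32, -38, 0, 0, 0, 0, 0]
    - [-32, -38, 0, 0, 0, 0, 0]
    - [-32, -38, 0, 0, 0, 0, 0]
    - [-32, -38, 0, 0, 0, 0, 0]
    - [-32, -38, 0, 0, 0, 0, 0]
    - [-32, -38, 0, 0, 0, 0, 0]
    - [-32, -38, 0, 0, 0, 0, 0]
    - [-32, -38, 0, 0, 0, 0, 0]
    - [-32, -38, 0, 0, 0, 0, 0]
    - [-32, -38, 0, 0, 0, 0, 0]
  newtons: 25

```text
time: 1.1
eef_pos: [394.3, 138.8, 205.3]
orientation: [[-0.937, 0.35, 0.0], [0.35, 0.937, 0.0], [-0.0, 0.0, -1.0]]
contact_force: [0.9, 0.2, -0.1]
grip_width: 0.497
finger_force: 0.0
```

play_rows:
  rows:
    - [-13.8, -16.4, 8.5, 0, 0, 0, 0]
    - [-13.8, -16.4, 8.5, 0, 0, 0, 0]
    - [-13.8, -16.4, 8.5, 0, 0, 0, 0]
    - [-13.8, -16.4, 8.5, 0, 0, 0, 0]
    - [-13.8, -16.4, 8.5, 0, 0, 0, 0]
    - [-13.8, -16.4, 8.5, 0, 0, 0, 0]
    - [-13.8, -16.4, 8.5, 0, 0, 0, 0]

```text
time: 1.8
eef_pos: [465.6, -61.1, 120.0]
orientation: [[-0.936, 0.351, -0.001], [0.351, 0.936, 0.001], [0.002, 0.0, -1.0]]
contact_force: [-0.4, -0.5, -0.7]
grip_width: 0.501
finger_force: 0.0
```

```bash
cat > look.py <<'E'
import sys
from h import *
s=manip.state();p,d=vision.get_image('wrist');X=cloud('wrist',d,s)
lo,hi,x,y=map(float,sys.argv[1:5])
m=(X[...,2]>lo)&(X[...,2]<hi)&(np.hypot(X[...,0]-x,X[...,1]-y)<45)
w=X[m];print('t',s['time'],'tcp',np.round(s['eef_pos'],1),len(w),w[:,2].mean() if len(w) else 0,box(w) if len(w) else '')
cv2.imwrite('pics/w_%d.png'%(s['time']*100),p[:,:,::-1])
E
cat > go.py <<'E'
import sys
from cell import manip
import numpy as np
s=manip.state();R=np.array(s['orientation'])
print('t',s['time'],'tcp',np.round(s['eef_pos'],1),'F',np.round(s['contact_force'],1),'w',round(s['grip_width']*94,1))
for a in sys.argv[1:]:
    print(a,np.round(R.T@(np.array(eval(a))-s['eef_pos'])/10,2))
E
python3 look.py 52 75 466 -61; python3 go.py "(466,-61.5,30)"
```

```text
t 1.8 tcp [465.6 -61.1 120. ] 853 61.79975786897991 ((466.13262939453125, -62.226097106933594), 12.896117210388184)
t 1.85 tcp [465.8 -60.5 120.4] F [-1.2 -0.7  0.5] w 47.2
(466,-61.5,30) [-0.06 -0.09  9.04]
```

play_rows:
  rows:
    - [0, -0.1, 4.5, 0, 0, 0, 0]
    - [0, -0.1, 9, 0, 0, 0, 0]
    - [0, -0.1, 9, 0, 0, 0, -1]
    - [0, -0.1, 9, 0, 0, 0, -1]
    - [0, -0.1, 9, 0, 0, 0, -1]
    - [0, -0.1, 9, 0, 0, 0, -1]
    - [0, -0.1, 9, 0, 0, 0, -1]
  newtons: 25

```text
time: 2.55
eef_pos: [465.9, -61.5, 31.1]
orientation: [[-0.937, 0.35, 0.001], [0.35, 0.937, 0.0], [-0.001, 0.001, -1.0]]
contact_force: [-1.8, 1.4, 2.3]
grip_width: 0.271
finger_force: 25.0
```

play_rows:
  rows:
    - [0, 0, -4, 0, 0, 0, -1]
    - [0, 0, -8, 0, 0, 0, -1]
    - [0, 0, -12.5, 0, 0, 0, -1]
    - [1.3, 4.8, -12.5, 0, 0, 0, -1]
    - [2.6, 9.6, -12.5, 0, 0, 0, -1]
    - [3.9, 14.4, -12.5, 0, 0, 0, -1]
    - [5.2, 19.2, -12.5, 0, 0, 0, -1]
    - [6.5, 24, -12.5, 0, 0, 0, -1]
    - [7.8, 28.8, -12.5, 0, 0, 0, -1]
    - [8.6, 32, -12.5, 0, 0, 0, -1]

```text
time: 3.55
eef_pos: [496.7, 270.8, 155.5]
orientation: [[-0.937, 0.348, 0.0], [0.348, 0.937, 0.0], [-0.0, 0.0, -1.0]]
contact_force: [1.2, -1.2, -0.3]
grip_width: 0.266
finger_force: 25.0
```

play_rows:
  rows:
    - [0.6, 2.1, 0, 0, 0, 0, -1]
    - [0.6, 2.1, 0, 0, 0, 0, -1]
    - [0.6, 2.1, 0, 0, 0, 0, -1]

```text
time: 3.85
eef_pos: [498.6, 289.3, 155.2]
orientation: [[-0.937, 0.349, -0.001], [0.349, 0.937, -0.001], [0.0, -0.001, -1.0]]
contact_force: [0.4, 0.6, -0.8]
grip_width: 0.276
finger_force: 25.0
```

```bash
python3 go.py "(498.9,290.1,150)";python3 look.py 96 108 500 290;  python3 - <<'E'
from h import *
for n in ['top','scene']:
    p,d=vision.get_image(n);X=cloud(n,d)
    g=X[(p.max(-1)<75)&(np.hypot(X[...,0]-499,X[...,1]-290)<60)&(X[...,2]>110)&(X[...,2]<160)]
    print(n,len(g),box(g),g[:,2].min(),g[:,2].max())
E
```

```text
t 3.85 tcp [498.6 289.3 155.2] F [ 0.4  0.6 -0.8] w 25.9
(498.9,290.1,150) [0.   0.08 0.52]
t 3.85 tcp [498.6 289.3 155.2] 0 0 
top 91 ((518.4111328125, 277.76385498046875), 20.49185562133789) 129.40030368513305 156.64837180923897
scene 583 ((501.80755615234375, 287.0665283203125), 34.65016555786133) 123.31771163706037 159.92372943571576
```

play_rows:
  rows:
    - [0, 0.07, 1, 0, 0, 0, -1]
    - [0, 0.07, 1.8, 0, 0, 0, -1]
    - [0, 0.07, 2.1, 0, 0, 0, -1]
    - [0, 0.07, 2.4, 0, 0, 0, -1]
    - [0, 0.07, 2.6, 0, 0, 0, -1]
    - [0, 0.07, 2.6, 0, 0, 0, -1]

```text
time: 4.6
eef_pos: [499.2, 290.2, 129.2]
orientation: [[-0.937, 0.35, -0.0], [0.35, 0.937, -0.0], [0.0, -0.0, -1.0]]
contact_force: [0.0, 1.1, -0.9]
grip_width: 0.272
finger_force: 25.0
```

play_rows:
  rows:
    - [0, 0, 0.5, 0, 0, 0, -1]
    - [0, 0, 1, 0, 0, 0, -1]
    - [0, 0.15, 1, 0, 0, 0, -1]
    - [0, 0.3, 1, 0, 0, 0, -1]
    - [0, 0.3, 1, 0, 0, 0, -1]

```text
time: 5.1
eef_pos: [499.6, 292.2, 118.7]
orientation: [[-0.937, 0.35, -0.002], [0.35, 0.937, -0.003], [0.001, -0.003, -1.0]]
contact_force: [-1.8, -5.2, -2.9]
grip_width: 0.273
finger_force: 25.0
```

play_rows:
  rows:
    - [0, -0.3, 0, 0, 0, 0, -1]
    - [0, -0.6, 0, 0, 0, 0, -1]
    - [0, -0.6, 0, 0, 0, 0, -1]

```text
time: 5.4
eef_pos: [498.9, 288.7, 120.0]
orientation: [[-0.936, 0.351, 0.003], [0.351, 0.936, 0.004], [-0.001, 0.005, -1.0]]
contact_force: [0.8, 5.3, -3.1]
grip_width: 0.269
finger_force: 25.0
```

Contact on both sides means this lid fits snugly, so it is the 53 mm one. I seat it here.

play_rows:
  rows:
    - [0, 0.3, 0, 0, 0, 0, -1]
    - [0, 0.3, 0.4, 0, 0, 0, -1]
    - [0, 0.3, 0.8, 0, 0, 0, -1]
    - [0, 0.3, 0.9, 0, 0, 0, -1]
    - [0, 0.3, 0.9, 0, 0, 0, -1]

```text
time: 5.9
eef_pos: [499.5, 290.2, 111.7]
orientation: [[-0.937, 0.35, 0.0], [0.35, 0.937, -0.0], [-0.0, -0.0, -1.0]]
contact_force: [-3.2, -0.9, 6.3]
grip_width: 0.27
finger_force: 25.0
```

play_rows:
  rows:
    - [0, 0, 0, 0, 0, 0, 0]
    - [0, 0, 0, 0, 0, 0, 0]
    - [0, 0, 0, 0, 0, 0, 0]
    - [0, 0, -2, 0, 0, 0, 0]
    - [0, 0, -5, 0, 0, 0, 0]
    - [-2.4, -4.3, -5, 0, 0, 0, 0]
    - [-4.8, -8.6, -5, 0, 0, 0, 0]
    - [-7.2, -12.9, -5, 0, 0, 0, 0]
    - [-9.6, -17.2, -5, 0, 0, 0, 0]
    - [-12, -21.5, -5, 0, 0, 0, 0]

```text
time: 6.9
eef_pos: [536.2, 44.9, 160.4]
orientation: [[-0.937, 0.35, 0.0], [0.35, 0.937, -0.0], [-0.0, 0.0, -1.0]]
contact_force: [0.7, -0.0, -0.4]
grip_width: 0.499
finger_force: 0.0
```

play_rows:
  rows:
    - [-2.4, -4.3, 0, 0, 0, 0, 0]
    - [-4.8, -8.6, 0, 0, 0, 0, 0]
    - [-7.2, -12.9, 0, 0, 0, 0, 0]
    - [-9.6, -17.2, 0, 0, 0, 0, 0]
    - [-12, -21.5, 2, 0, 0, 0, 0]
    - [-13.4, -23.9, 4, 0, 0, 0, 0]
    - [-13.4, -23.9, 4, 0, 0, 0, 0]

```text
time: 7.6
eef_pos: [576.3, -226.6, 116.8]
orientation: [[-0.935, 0.354, -0.005], [0.354, 0.935, 0.002], [0.005, 0.0, -1.0]]
contact_force: [-1.2, 0.1, 1.0]
grip_width: 0.499
finger_force: 0.0
```

```bash
python3 go.py "(578.5,-224.2,31)"; python3 look.py 52 75 578 -224
```

```text
t 7.6 tcp [ 576.3 -226.6  116.8] F [-1.2  0.1  1. ] w 46.9
(578.5,-224.2,31) [-0.17  0.3   8.58]
t 7.6 tcp [ 576.3 -226.6  116.8] 868 61.88935032118531 ((578.822021484375, -225.160400390625), 12.852349281311035)
```

play_rows:
  rows:
    - [0, 0, 4, 0, 0, 0, 0]
    - [0, 0, 7, 0, 0, 0, 0]
    - [0, 0, 8.9, 0, 0, 0, 0]
    - [0, 0, 8.9, 0, 0, 0, -1]
    - [0, 0, 8.9, 0, 0, 0, -1]
    - [0, 0, 8.9, 0, 0, 0, -1]
    - [0, 0, 8.9, 0, 0, 0, -1]

```text
time: 8.35
eef_pos: [579.4, -224.1, 33.5]
orientation: [[-0.937, 0.35, 0.003], [0.35, 0.937, -0.001], [-0.003, -0.0, -1.0]]
contact_force: [0.4, 1.6, 3.7]
grip_width: 0.274
finger_force: 25.0
```

play_rows:
  rows:
    - [0, 0, -4, 0, 0, 0, -1]
    - [0, 0, -8, 0, 0, 0, -1]
    - [0, 0, -12.5, 0, 0, 0, -1]
    - [2.4, 4.3, -12.5, 0, 0, 0, -1]
    - [4.8, 8.6, -12.5, 0, 0, 0, -1]
    - [7.2, 12.9, -12.5, 0, 0, 0, -1]
    - [9.6, 17.2, -12.5, 0, 0, 0, -1]
    - [12, 21.5, -12.5, 0, 0, 0, -1]
    - [14.4, 25.8, -12.5, 0, 0, 0, -1]
    - [16.8, 30.1, -12.5, 0, 0, 0, -1]

```text
time: 9.35
eef_pos: [525.6, 118.7, 157.2]
orientation: [[-0.937, 0.35, 0.001], [0.35, 0.937, 0.0], [-0.001, 0.001, -1.0]]
contact_force: [1.2, -0.3, -1.9]
grip_width: 0.274
finger_force: 25.0
```

play_rows:
  rows:
    - [2.4, 4.3, 0, 0, 0, 0, -1]
    - [3.6, 6.7, 0, 0, 0, 0, -1]
    - [3.6, 6.7, 0, 0, 0, 0, -1]
    - [3.6, 6.7, 0, 0, 0, 0, -1]
    - [3.6, 6.7, 0, 0, 0, 0, -1]

```text
time: 9.85
eef_pos: [516.2, 191.2, 156.7]
orientation: [[-0.936, 0.351, 0.0], [0.351, 0.936, -0.0], [-0.0, -0.0, -1.0]]
contact_force: [0.2, -0.3, -0.7]
grip_width: 0.275
finger_force: 25.0
```

```bash
python3 go.py "(517,192.4,130)"
```

```text
t 9.85 tcp [516.2 191.2 156.7] F [ 0.2 -0.3 -0.7] w 25.8
(517,192.4,130) [-0.03  0.14  2.67]
```

play_rows:
  rows:
    - [0, 0.1, 1, 0, 0, 0, -1]
    - [0, 0.1, 1.8, 0, 0, 0, -1]
    - [0, 0.1, 2.1, 0, 0, 0, -1]
    - [0, 0.1, 2.4, 0, 0, 0, -1]
    - [0, 0.1, 2.7, 0, 0, 0, -1]
    - [0, 0.1, 2.7, 0, 0, 0, -1]

```text
time: 10.45
eef_pos: [516.1, 193.0, 129.0]
orientation: [[-0.937, 0.35, -0.001], [0.35, 0.937, -0.0], [0.001, -0.0, -1.0]]
contact_force: [0.3, 0.4, -1.3]
grip_width: 0.268
finger_force: 25.0
```

play_rows:
  rows:
    - [0, 0, 0.6, 0, 0, 0, -1]
    - [0, 0, 1.1, 0, 0, 0, -1]
    - [0, 0, 1.5, 0, 0, 0, -1]
    - [0, 0, 1.7, 0, 0, 0, -1]
    - [0, 0, 1.7, 0, 0, 0, -1]

```text
time: 10.95
eef_pos: [516.4, 193.2, 114.2]
orientation: [[-0.937, 0.35, -0.001], [0.35, 0.937, -0.0], [0.001, -0.001, -1.0]]
contact_force: [-5.9, -2.2, 10.8]
grip_width: 0.272
finger_force: 25.0
```

play_rows:
  rows:
    - [0, 0, 0, 0, 0, 0, 0]
    - [0, 0, 0, 0, 0, 0, 0]
    - [0, 0, 0, 0, 0, 0, 0]
    - [0, 0, -2, 0, 0, 0, 0]
    - [0, 0, -5, 0, 0, 0, 0]
    - [-1, -4.6, -5, 0, 0, 0, 0]
    - [-2, -9.2, -5, 0, 0, 0, 0]
    - [-3, -13.8, -5, 0, 0, 0, 0]
    - [-4, -18.4, -5, 0, 0, 0, 0]
    - [-5, -23, -5, 0, 0, 0, 0]

```text
time: 11.95
eef_pos: [482.0, -41.4, 162.4]
orientation: [[-0.937, 0.35, 0.0], [0.35, 0.937, -0.0], [-0.0, 0.0, -1.0]]
contact_force: [0.9, -0.4, 0.6]
grip_width: 0.501
finger_force: 0.0
```

play_rows:
  rows:
    - [-1, -4.6, 0, 0, 0, 0, 0]
    - [-2, -9.2, 0, 0, 0, 0, 0]
    - [-3, -13.8, 0, 0, 0, 0, 0]
    - [-4, -18.4, 2, 0, 0, 0, 0]
    - [-4.8, -22.1, 4, 0, 0, 0, 0]
    - [-4.8, -22.1, 4, 0, 0, 0, 0]
    - [-4.8, -22.1, 4, 0, 0, 0, 0]
    - [-4.8, -22.1, 4, 0, 0, 0, 0]

```text
time: 12.75
eef_pos: [450.6, -263.0, 122.9]
orientation: [[-0.937, 0.349, 0.001], [0.349, 0.937, -0.0], [-0.001, 0.0, -1.0]]
contact_force: [0.1, -0.1, 0.0]
grip_width: 0.499
finger_force: 0.0
```

```bash
python3 look.py 52 75 450 -264; python3 go.py "(450.8,-265,32)"
python3 - <<'E'
from h import *
p,d=vision.get_image('top');X=cloud('top',d);cv2.imwrite('pics/t2.png',p[:,:,::-1])
for x,y in [(499,290),(516.5,193)]:
    w=X[(np.hypot(X[...,0]-x,X[...,1]-y)<40)]
    k=w[(w[:,2]>132)];s=w[(w[:,2]>100)&(w[:,2]<118)];print(k[:,2].mean(),box(k),s[:,2].mean(),s[:,2].std(),box(s))
E
```

```text
t 12.75 tcp [ 450.6 -263.   122.9] 833 61.86197370551753 ((450.6008605957031, -265.9385681152344), 12.849112510681152)
t 12.8 tcp [ 450.8 -262.8  123.1] F [ 0.4 -0.3 -0.2] w 46.8
(450.8,-265,32) [-0.07 -0.2   9.11]
141.7876529718558 ((498.546142578125, 289.9445495605469), 13.051769256591797) 108.85567851523713 2.2955824418290707 ((499.1109924316406, 290.8886413574219), 33.323638916015625)
142.0772463018374 ((516.4636840820312, 193.7415008544922), 13.18143367767334) 109.08084120001051 2.186530610831878 ((515.5888671875, 193.4974822998047), 33.27701187133789)
```

play_rows:
  rows:
    - [0, -0.2, 4, 0, 0, 0, 0]
    - [0, -0.2, 7.5, 0, 0, 0, 0]
    - [0, -0.2, 9.1, 0, 0, 0, 0]
    - [0, -0.2, 9.1, 0, 0, 0, -1]
    - [0, -0.2, 9.1, 0, 0, 0, -1]
    - [0, -0.2, 9.1, 0, 0, 0, -1]
    - [0, -0.2, 9.1, 0, 0, 0, -1]

```text
time: 13.55
eef_pos: [450.7, -266.2, 33.2]
orientation: [[-0.937, 0.35, 0.003], [0.35, 0.937, -0.002], [-0.003, -0.001, -1.0]]
contact_force: [0.2, 0.7, 2.9]
grip_width: 0.268
finger_force: 25.0
```

play_rows:
  rows:
    - [0, 0, -4, 0, 0, 0, -1]
    - [0, 0, -8, 0, 0, 0, -1]
    - [0, 0, -12.5, 0, 0, 0, -1]
    - [0.6, 4.7, -12.5, 0, 0, 0, -1]
    - [1.2, 9.4, -12.5, 0, 0, 0, -1]
    - [1.8, 14.1, -12.5, 0, 0, 0, -1]
    - [2.4, 18.8, -12.5, 0, 0, 0, -1]
    - [3, 23.5, -12.5, 0, 0, 0, -1]
    - [3.7, 28.2, -12.5, 0, 0, 0, -1]
    - [4.3, 32.6, -12.5, 0, 0, 0, -1]

```text
time: 14.55
eef_pos: [523.5, 57.1, 157.2]
orientation: [[-0.937, 0.35, 0.001], [0.35, 0.937, -0.0], [-0.001, 0.0, -1.0]]
contact_force: [1.0, -0.4, -1.8]
grip_width: 0.271
finger_force: 25.0
```

play_rows:
  rows:
    - [0.5, 4, 0, 0, 0, 0, -1]
    - [0.5, 4, 0, 0, 0, 0, -1]
    - [0.5, 4, 0, 0, 0, 0, -1]
    - [0.5, 4, 0, 0, 0, 0, -1]

```text
time: 14.95
eef_pos: [532.5, 93.4, 156.6]
orientation: [[-0.936, 0.351, 0.0], [0.351, 0.936, -0.0], [-0.0, -0.0, -1.0]]
contact_force: [-0.3, -0.2, -1.5]
grip_width: 0.271
finger_force: 25.0
```

```bash
python3 go.py "(534.3,94.4,130)"
```

```text
t 14.95 tcp [532.5  93.4 156.6] F [-0.3 -0.2 -1.5] w 25.4
(534.3,94.4,130) [-0.13  0.16  2.66]
```

play_rows:
  rows:
    - [-0.1, 0.1, 1, 0, 0, 0, -1]
    - [-0.1, 0.1, 1.8, 0, 0, 0, -1]
    - [-0.1, 0.1, 2.1, 0, 0, 0, -1]
    - [-0.1, 0.1, 2.4, 0, 0, 0, -1]
    - [-0.1, 0.1, 2.7, 0, 0, 0, -1]
    - [-0.1, 0.1, 2.7, 0, 0, 0, -1]

```text
time: 15.55
eef_pos: [533.7, 94.6, 129.0]
orientation: [[-0.937, 0.35, -0.001], [0.35, 0.937, 0.0], [0.001, -0.0, -1.0]]
contact_force: [-0.3, -0.6, -2.1]
grip_width: 0.271
finger_force: 25.0
```

play_rows:
  rows:
    - [0, 0, 0.6, 0, 0, 0, -1]
    - [0, 0, 1.1, 0, 0, 0, -1]
    - [0, 0, 1.5, 0, 0, 0, -1]
    - [0, 0, 1.7, 0, 0, 0, -1]
    - [0, 0, 1.7, 0, 0, 0, -1]

```text
time: 16.05
eef_pos: [534.1, 94.7, 114.0]
orientation: [[-0.937, 0.35, -0.001], [0.35, 0.937, -0.0], [0.001, -0.001, -1.0]]
contact_force: [-5.3, -0.4, 9.3]
grip_width: 0.272
finger_force: 25.0
```

play_rows:
  rows:
    - [0, 0, 0, 0, 0, 0, 0]
    - [0, 0, 0, 0, 0, 0, 0]
    - [0, 0, 0, 0, 0, 0, 0]
    - [0, 0, -2, 0, 0, 0, 0]
    - [0, 0, -5, 0, 0, 0, 0]
    - [0, -4.5, -6, 0, 0, 0, 0]
    - [0, -9, -6, 0, 0, 0, 0]
    - [0, -14, -6, 0, 0, 0, 0]
    - [0, -18, -6, 0, 0, 0, 0]
    - [0, -18, -6, 0, 0, 0, 0]

```text
time: 17.05
eef_pos: [469.9, -77.2, 172.4]
orientation: [[-0.935, 0.355, 0.0], [0.355, 0.935, -0.001], [-0.0, -0.001, -1.0]]
contact_force: [0.1, 0.2, -0.1]
grip_width: 0.502
finger_force: 0.0
```

```bash
python3 go.py
python3 - <<'E'
from h import *
p,d=vision.get_image('top');X=cloud('top',d);cv2.imwrite('pics/t3.png',p[:,:,::-1])
for x,y in [(499,290),(516.5,193),(534,94.5)]:
    w=X[(np.hypot(X[...,0]-x,X[...,1]-y)<40)]
    k=w[(w[:,2]>132)&(w[:,2]<160)];s=w[(w[:,2]>100)&(w[:,2]<118)];print(k[:,2].mean(),box(k),np.median(s[:,2]),box(s))
E
```

```text
t 17.05 tcp [469.9 -77.2 172.4] F [ 0.1  0.2 -0.1] w 47.2
141.75942440355948 ((498.9327087402344, 290.5403137207031), 13.191544532775879) 108.93841454517788 ((498.6322021484375, 290.5413818359375), 33.42869186401367)
142.15595356709096 ((516.4152221679688, 193.2035369873047), 12.609619140625) 109.04232288552768 ((516.5487670898438, 193.53045654296875), 33.21457290649414)
142.5208892121382 ((533.2071533203125, 95.51522064208984), 12.784319877624512) 109.06938239629751 ((533.2891235351562, 95.55440521240234), 32.671234130859375)
```

View pics/t3.png

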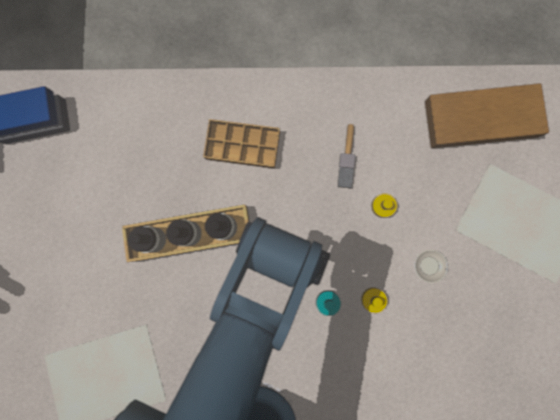

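The picture shows black lids on all three pots, at (143,238), (180,231) and (220,226). All sit at the seated height and are level. The tray, brush and dish look unmoved, and the arm is clear.

```bash
python3 -c "
from cell import manip
print(manip.hand_in())"
```

```text
the job is handed in; nothing more can be done
None
```

I closed all three pots with their matching lids, each measured level and fully down on the rim, and handed the job in at about 17 s; the hand-in returned no verdict.

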